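# Fit the retaining bar over the tubes on the rocker

## Task

Get the rocker ready to run: take the loose retaining bar, lay it across the two side ledges of the sloping tray, and slide it down the slope until both its ends are fully home under the hooks. Then swing the latch with the red post all the way round behind the bar so that it cannot slide back. Leave the tubes lying in their grooves, and do not knock or shift the jar, the timer and the little bottle standing nearby.

Things in the scene. Friction and masses are not known exactly. Their poses are not given: they have to be found in the camera images.
- retaining_bar: Loose aluminium bar, the same both ways round: 18 mm (x) by 236 mm (y), at z = 3.5 to 17.5 mm, over a 176 mm long black rubber strip 3.5 mm thick. In the middle of its top stands a blue grip rib 12 mm thick (x), 70 mm long (y), z = 17.5 to 47.5 mm. 0.2 kg. Origin: centre of the strip's underside; z up. Starts on the bench, rib upward.
- tray: Tray of the white rocker, fixed at a 25 degree slope, low edge towards the robot. Origin on the plate's upper face, midway between the sides, under the bar's home line; x up the slope, y left along the bar's home line, z square off the tray. Plate x = -72 to 78 mm, tubes lie along x, tops at z = 17. Side ledges for the bar's ends: top z = 22, |y| = 94 to 126, x = -46 to 78 mm.
- hook_left (a point): Mouth of the left hook, at x = 3, y = 110, z = 31 mm in the tray's frame. Dark steel hook on the ledge, open up the slope and inward: stop face at x = -9, roof underside at z = 40 (4 mm above the bar) reaching to x = 3, outer wall at y = 122 (4 mm past the bar's end) up to x = 7, then flared; top z = 45 mm. The bar comes down with its middle at x = 15 to 35, then slides under.
- hook_right (a point): The same for the right hook, its mirror image, at x = 3, y = -110, z = 31 mm in the tray's frame.
- bar_home (a point): At x = 0, y = 0, z = 18.5 mm in the tray's frame: where the bar's origin is when it is home, lying on both ledges against both stops, its y along the tray's y (either way round), its z along the tray's z.
- latch (a joint): Swing latch on the left ledge, turning about the tray's z at latch_pivot; stays where left. 0: arm points to the tray's +y (out to the left). 1.571: closed, at its stop; the arm points down the slope, tip 2 mm behind the bar's uphill side. It cannot close if the bar is not home. Arm of steel, 14 mm wide, 45 mm to its round tip, z = 26.5 to 33.5 mm off the tray. Starts open.
- latch_pivot (a point): Axis of the latch, at x = 56, y = 110, z = 26 mm in the tray's frame.
- latch_post (a point): Middle of the latch's round red finger post, 33 mm from the pivot along the arm, 60 mm off the tray's plate (z). The post stands along the tray's z, 10 mm thick (12 mm at its top), z = 33 to 67 mm.
- tube_1: Clear test tube, 17 mm thick, 107 mm long, lying loose in a groove of the tray at y = -70 mm against the lower stop wall, mouth up the slope. Origin: centre of its closed lower end; z along the tube to its mouth.
- tube_2: Clear test tube, 17 mm thick, 107 mm long, lying loose in a groove of the tray at y = -14 mm against the lower stop wall, mouth up the slope. Origin: centre of its closed lower end; z along the tube to its mouth.
- tube_3: Clear test tube, 17 mm thick, 107 mm long, lying loose in a groove of the tray at y = 14 mm against the lower stop wall, mouth up the slope. Origin: centre of its closed lower end; z along the tube to its mouth.
- tube_4: Clear test tube, 17 mm thick, 107 mm long, lying loose in a groove of the tray at y = 70 mm against the lower stop wall, mouth up the slope. Origin: centre of its closed lower end; z along the tube to its mouth.
- sample_jar: Clear sample jar, 46 mm wide, 80 mm high, standing on the bench; a bystander. Origin: centre of its underside.
- timer: White round mechanical timer, 70 mm wide, 53 mm high, standing on the bench; a bystander. Origin: centre of its underside.
- reagent_bottle: Small brown dropper bottle with a blue cap, 33 mm wide, 76 mm high, standing on the bench; a bystander. Origin: centre of its underside.

How it is judged:
By the outcome, as a careful person would: the job done as asked, in the order asked, and still so for the second after the job is handed in, with the robot touching nothing.
It also fails if it takes over 51 s, if anything falls off the work surface, if the arm or the gripper's body presses on something with over 40 N, if the wrist force passes 120 N, or if a joint passes its speed limit or range.

## Robot

A 6-joint arm with a two-finger parallel gripper is mounted at the origin on a cart in front of the work surface, level with it; the furniture and walls round the work are solid. World frame = base frame: x ahead of the robot, y to its left, z up, the work surface at z = 0. Lengths are in m, angles in rad, forces in N, time in s.
With the tool pointing down it reaches from about 0.35 to 0.975 m from the base axis. Payload 4.9 kg.
Tool frame: the origin (TCP) lies at the very end of the fingers, on their centre line; the grasp point (between the pads) lies 19 mm behind it; z points along the fingers, y is the line along which they close (so a half turn about z gives the same grasp; the last joint's range is limited). The gripper opens to 85 mm and grips with 20 to 120 N. Pads are 22 mm wide; open, the fingers measure 114 mm over their backs; the gripper's body (76 mm by 85 mm) begins 54 mm behind the grasp point. The pads swing forward as they close: fully open they stand 13 mm farther back than shut.
Start: joints at [-0.119, 0.053, 1.613, -0, 1.476, -0.119], TCP at [0.625, 0, 0.231] pointing down, gripper open.
Joint ranges: [-3.01, 3.01], [-1.01, 2.22], [0.06, 2.58], [-1.02, 4.17], [0.09, 2.62], [-3.14, 3.14]. Speed limits (rad/s): [2.57, 2.57, 3.14, 3.14, 3.14, 3.14].

## Interface

Orientations are given as a rotation vector (axis times angle).
In Python, from station import get_obs, get_image, get_calibration, finish_job gives the robot as it stands.
- The arm moves only by the tool servo_tool, never from a script. Its argument "increments" is a list of rows, each a list of 5 numbers: the opening, from 0 (shut) to 1 (fully open), then the shift along the tool's x, y, z in mm, then the turn about the tool's z in degrees. In form: [[jaw, tx, ty, tz, spin], ...]. A call has 1 to 12 rows; each row shifts and turns the commanded pose from where the row before left it, along the tool's axes as they then stand; what a row does not reach is not made up. A row lasts 1/8 s, in which the tool goes at most 62.5 mm and 10.7 degrees, less where a joint would pass 70% of its speed; a pose out of reach is approached as far as the arm can. A call is refused whole if a number of a shift passes 62.5 or a number of a turn 10.7, either way. A call with a gripper value outside its range is refused whole. The fingers move at their own pace and stop on an object; "force" is the grip in N (left out, the last holds). Time passes only in rows, so rows that do not move let the fingers close. It gives the time, the measured TCP pose, the force, the opening and the grip force at its end, in the units of the state.
- get_obs(): the state, without advancing time (a new reading comes with each control period).
- get_image(name): name is "scene" or "side" or "wrist"; returns the picture (400x640x3 uint8, red, green, blue); there is no depth.
- get_calibration(name): a dict with "fx", "fy", "cx", "cy" (pixels), "dist_coeffs" ([k1, k2, p1, p2, k3] as OpenCV has them; the pictures are not rectified), "R" (3x3) and "t" (3): a world point X has camera coordinates R X + t; the wrist camera has in their place "mount" (4x4, takes a point from camera to tool coordinates, whose origin is the TCP and whose axes are the flange's). Camera axes: x right, y down, z forward; pixel columns grow to the right and rows downward; lengths in m; the calibration is good to about 2 mm. A picture is of the moment at which its call begins: read the wrist's pose just before it. get_calibration takes no time and is no camera call.
- finish_job(): hands the job in; it is judged then, once.
The state is a dict: "t": time; "q": joint angles; "dq": joint speeds; "effort": joint torques, N m; "tool_pos": TCP position; "tool_rot": TCP orientation; "contact_force": force on the tool from outside, world axes, zero at the start; "wrist_torque": the same for the moment, N m; "opening": finger opening in m; "grip_force": force on a finger pad.
Only numpy, scipy, OpenCV 4.12 (cv2) and the standard library are available. Lean on these libraries where they do the work, as an engineer would, in place of code of your own. Each camera call takes 0.05 s, during which the arm holds its last target. There are 200 camera calls.

## Working session

There is one attempt and no reset: what is moved stays moved. The work goes in short steps, Python scripts to look and compute and a tool call to move; the robot and the scene stay as the last step left them, time stands still between calls to the robot, and variables do not carry over. Pictures are saved under pics/ and viewed, at most 10 in all, crops included, and the job is handed in when it is done.

Besides the shell and the picture viewer there is one more tool, called after "Emit:" in YAML: its name, and indented under it one key for each argument. servo_tool: Moves the arm, as the interface text tells. Its arguments: {"type":"object","properties":{"increments":{"type":"array"},"force":{"type":"number"}},"required":["increments"]}

```bash
mkdir -p pics; ls
python3 - <<'E'
from station import *
import cv2,numpy as np
o=get_obs();print(o['tool_pos'],o['tool_rot'],o['t'],o['opening'])
for n in("scene","side","wrist"):
    c=get_calibration(n);print(n,{k:np.round(v,4).tolist() for k,v in c.items()})
    im=get_image(n)[:,:,::-1];cv2.imwrite(f'pics/{n}0.png',im)
a=cv2.imread('pics/scene0.png');b=cv2.imread('pics/side0.png')
E
```

```text
pics
[6.24370826e-01 8.34932474e-05 2.30063671e-01] [-2.22026299e+00 -2.22034136e+00  1.99509368e-03] 0.0 0.08551761079363915
scene {'fx': 401.1614, 'fy': 401.1614, 'cx': 322.7097, 'cy': 205.2367, 'dist_coeffs': [-0.0033, 0.0, 0.0, 0.0, 0.0], 'R': [[-0.7526, -0.6584, -0.003], [-0.3954, 0.4556, -0.7975], [0.5265, -0.5991, -0.6032]], 't': [0.3587, 0.3645, 0.8875]}
side {'fx': 405.5786, 'fy': 405.5786, 'cx': 317.6856, 'cy': 203.0167, 'dist_coeffs': [-0.0861, 0.0, 0.0, 0.0, 0.0], 'R': [[0.9608, -0.2765, 0.0182], [-0.0842, -0.354, -0.9315], [0.264, 0.8935, -0.3634]], 't': [-0.5133, 0.127, 1.131]}
wrist {'fx': 340.2801, 'fy': 340.2801, 'cx': 316.0771, 'cy': 198.6145, 'dist_coeffs': [0.0025, 0.0, 0.0, 0.0, 0.0], 'mount': [[0.0001, -0.9545, -0.2982, 0.0766], [1.0, 0.0002, -0.0003, -0.0008], [0.0003, -0.2982, 0.9545, -0.1435], [0.0, 0.0, 0.0, 1.0]]}
```

View pics/scene0.png

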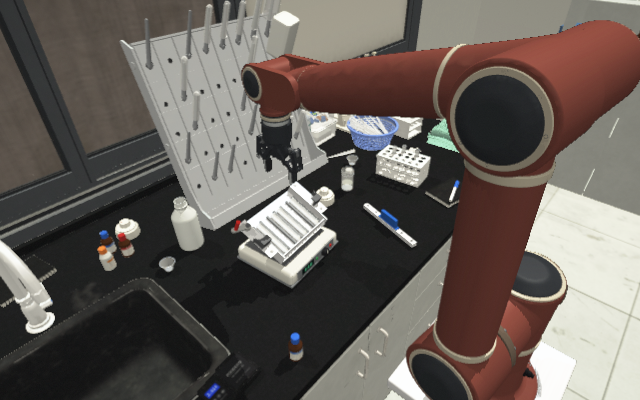

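View pics/side0.png

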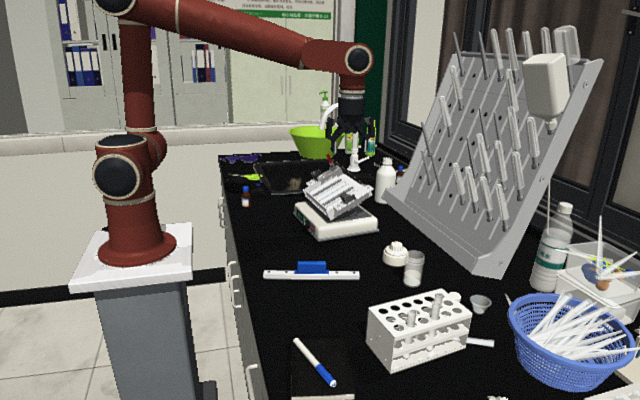

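View pics/wrist0.png

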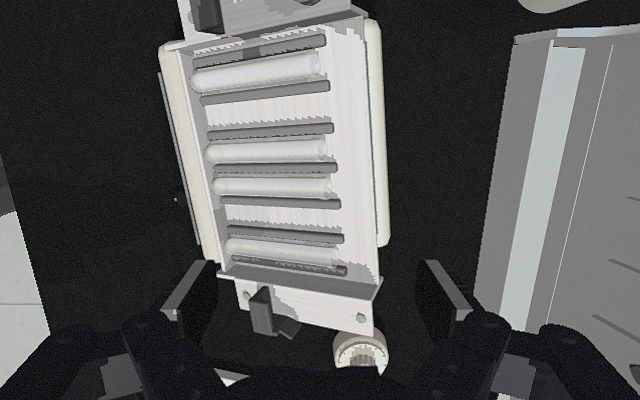

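The scene picture shows the tray around (290,215), the latch's red post at (237,226) and the bar from (366,205) to (413,243). The side picture shows the bar from (264,274) to (358,275). The wrist picture shows the tray yawed slightly, with the right hook at (262,310).

```bash
cat > h.py <<'E'
import numpy as np,cv2
from scipy.spatial.transform import Rotation as Ro
from station import *
def cam(n,o=None):
    c=get_calibration(n);K=np.array([[c['fx'],0,c['cx']],[0,c['fy'],c['cy']],[0,0,1]]);d=np.array(c['dist_coeffs'])
    if n=='wrist':
        T=np.eye(4);T[:3,:3]=Ro.from_rotvec(o['tool_rot']).as_matrix();T[:3,3]=o['tool_pos'];W=np.linalg.inv(T@np.array(c['mount']))
        return K,d,W[:3,:3],W[:3,3]
    return K,d,np.array(c['R']),np.array(c['t'])
def proj(C,X):
    K,d,R,t=C;return cv2.projectPoints(np.float64(X).reshape(-1,1,3),cv2.Rodrigues(R)[0],t,K,d)[0][:,0]
def back(C,px,z):
    K,d,R,t=C;u=cv2.undistortPoints(np.float64(px).reshape(-1,1,2),K,d)[:,0]
    r=np.c_[u,np.ones(len(u))]@R;o=-R.T@t;return o+r*((z-o[2])/r[:,2])[:,None]
def tray(p,X): # p=x,y,z,yaw (m,rad), X mm
    return Ro.from_euler('ZY',[p[3],-np.radians(25)]).apply(np.float64(X)/1000)+p[:3]
def shot(n,f):
    o=get_obs();im=get_image(n)[:,:,::-1].copy();cv2.imwrite(f'pics/{f}.png',im);np.save(f'pics/{f}.npy',np.r_[o['tool_pos'],o['tool_rot']]);return o,im
def wcam(f):
    v=np.load(f'pics/{f}.npy');return cam('wrist',dict(tool_pos=v[:3],tool_rot=v[3:]))
E
python3 - <<'E'
from h import *
print(back(cam('scene'),[[366,205],[413,243]],.0175),back(cam('side'),[[264,274],[358,275]],.012))
C=cam('scene');print('jar,bottle',back(C,[[347,187],[296,358],[325,203]],0))
o=get_obs();np.save('pics/wrist0.npy',np.r_[o['tool_pos'],o['tool_rot']])
# rough tray
W=cam('wrist',o);print(back(W,[[262,310],[340,335],[205,15],[345,270],[190,45]],.12))
E
```

```text
[[ 0.54495163 -0.29817562  0.0175    ]
 [ 0.32823279 -0.23810233  0.0175    ]] [[ 0.3260917  -0.24414532  0.012     ]
 [ 0.54957992 -0.30589115  0.012     ]]
jar,bottle [[ 0.67445171 -0.36020302  0.        ]
 [ 0.33537825  0.25375579  0.        ]
 [ 0.67122923 -0.23438115  0.        ]]
[[ 0.5763658  -0.10423051  0.12      ]
 [ 0.64480807 -0.13016393  0.12      ]
 [ 0.54913741  0.12597493  0.12      ]
 [ 0.64762455 -0.06512093  0.12      ]
 [ 0.53705735  0.10756682  0.12      ]]
```

Emit:
servo_tool:
  increments:
    - [1, -30, -20, -20, 0]
    - [1, -30, -20, -40, 0]
    - [1, 0, -20, -40, 0]
    - [1, 0, 0, -30, 0]
    - [1, 0, 0, 0, 0]
    - [1, 0, 0, 0, 0]

```text
t: 0.9
tool_pos: [0.5647, -0.0599, 0.3596]
tool_rot: [-2.22, -2.22, 0.002]
contact_force: [0.3, -0.6, -0.4]
opening: 0.0855
grip_force: 0.0
```

Run:
```python
from h import *
o,im=shot('wrist','w1')
cv2.imwrite('pics/w1v.png',cv2.resize(im[0:300,120:520],None,fx=2,fy=2,interpolation=cv2.INTER_CUBIC))
```

```text
(no output)
```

View pics/w1v.png

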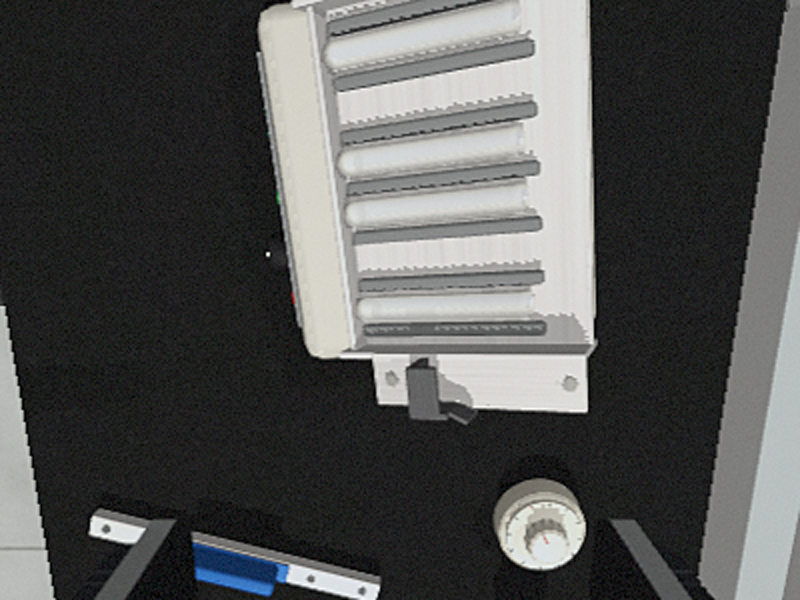

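The picture shows the right ledge's outer corners at crop (380,404) and (587,412) and its inner low corner at (373,357). The hook is at (425,390), the timer at (540,525), and the bar at lower left is partly hidden by a finger. Next I'll look at the left side.

Emit:
servo_tool:
  increments:
    - [1, 40, 0, 0, 0]
    - [1, 50, 0, 0, 0]
    - [1, 50, 0, 0, 0]
    - [1, 40, 0, 0, 0]
    - [1, 0, 0, 0, 0]
    - [1, 0, 0, 0, 0]

```text
t: 1.7
tool_pos: [0.5647, 0.1197, 0.3596]
tool_rot: [-2.22, -2.221, 0.004]
contact_force: [-0.9, 0.1, -1.0]
opening: 0.0853
grip_force: 0.0
```

Run:
```python
from h import *
o,im=shot('wrist','w2');print(o['tool_pos'])
cv2.imwrite('pics/w2v.png',cv2.resize(im[0:300,120:520],None,fx=2,fy=2,interpolation=cv2.INTER_CUBIC))
```

```text
[0.56466893 0.11971898 0.35961512]
```

View pics/w2v.png

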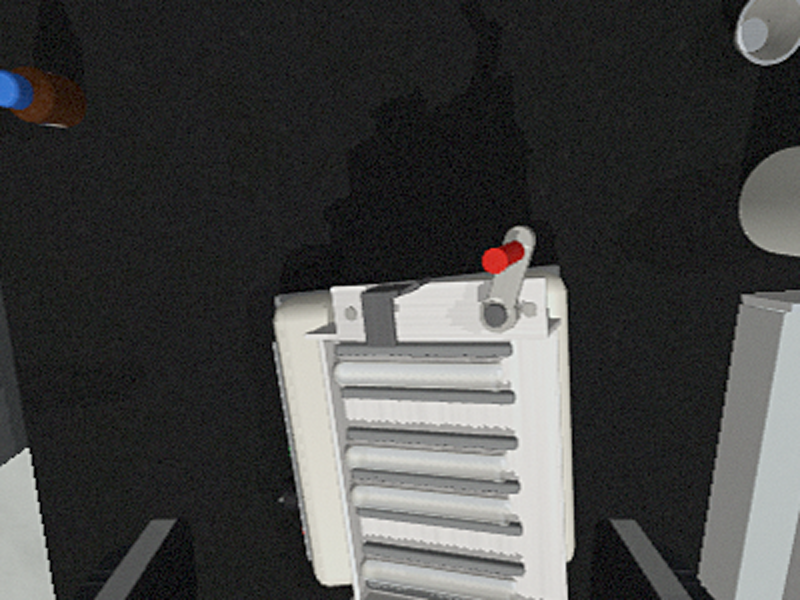

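The picture shows the left ledge corners at (330,287), (546,277), (333,338) and (548,330). The latch pivot is at (497,315), the arm tip at (522,232) and the red post's top at (495,260).

Run:
```python
from h import *
from scipy.optimize import least_squares
A=wcam('w1');B=wcam('w2')
f=lambda P:np.float64(P)/2+[120,0]
XA=[[-46,-126,22],[78,-126,22],[-46,-94,22]];PA=f([[380,404],[587,412],[373,357]])
XB=[[-46,126,22],[78,126,22],[-46,94,22],[78,94,22],[56,110,34]];PB=f([[330,287],[546,277],[333,338],[548,330],[497,315]])
PL=f([[495,260],[522,230]])
def res(p):
    a=p[4];L=[[56-33*np.sin(a),110+33*np.cos(a),67],[56-45*np.sin(a),110+45*np.cos(a),33.5]]
    return np.r_[(proj(A,tray(p,XA))-PA).ravel(),(proj(B,tray(p,XB))-PB).ravel(),(proj(B,tray(p,L))-PL).ravel()]
s=least_squares(res,[.57,0,.1,-.15,0],loss='soft_l1');print(s.x,np.degrees(s.x[3:]),res(s.x).reshape(-1,2).round(1))
np.save('tray.npy',s.x)
print('back A',proj(B,tray(s.x,[[0,0,0]])))
# bar: z up plane; rough
print(back(A,f([[100,512],[378,592]]),.0175))
bottle=back(B,f([[40,120]]),0);print(bottle)
for q in ([0,0,18.5],[30,0,18.5],[56,143,60],[23,110,60]):print(q,tray(s.x,[q]))
```

```text
[ 0.59194847  0.02035639  0.1086726   0.11092708 -0.34710295] [  6.35565364 -19.88753433] [[-0.5  0. ]
 [ 0.5  0.1]
 [-0.1 -1.9]
 [ 0.1 -0.2]
 [-0.8 -0.1]
 [ 2.4  1.3]
 [-0.4  4.7]
 [-0.1 -0.2]
 [-0.   0.3]
 [ 0.2 -1.9]]
back A [[338.9708389  238.43040742]]
[[ 0.33229498 -0.22991692  0.0175    ]
 [ 0.55136617 -0.30221099  0.0175    ]]
[[0.32066136 0.23823672 0.        ]]
[0, 0, 18.5] [[0.58417809 0.01949089 0.1254393 ]]
[30, 0, 18.5] [[0.61120021 0.02250073 0.13811785]]
[56, 143, 60] [[0.60135846 0.16528885 0.18671769]]
[23, 110, 60] [[0.57528722 0.12918084 0.17277129]]
```

Emit:
servo_tool:
  increments:
    - [1, -50, -20, 0, 0]
    - [1, -60, -30, 10, 0]
    - [1, -60, -30, 20, 0]
    - [1, -60, -30, 30, 0]
    - [1, -60, -20, 20, 0]
    - [1, -50, 0, 0, 5]
    - [1, -30, 0, 0, 5]
    - [1, 0, 0, 0, 5]
    - [1, 0, 0, 0, 0]
    - [1, 0, 0, 0, 0]

```text
t: 3.0
tool_pos: [0.4433, -0.2265, 0.2897]
tool_rot: [-2.492, -1.913, 0.0]
contact_force: [0.5, 0.0, 0.5]
opening: 0.0852
grip_force: 0.0
```

Run:
```python
from h import *
o,im=shot('wrist','w3')
cv2.imwrite('pics/w3v.png',cv2.resize(im[100:400,120:520],None,fx=2,fy=2,interpolation=cv2.INTER_CUBIC))
```

```text
(no output)
```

View pics/w3v.png

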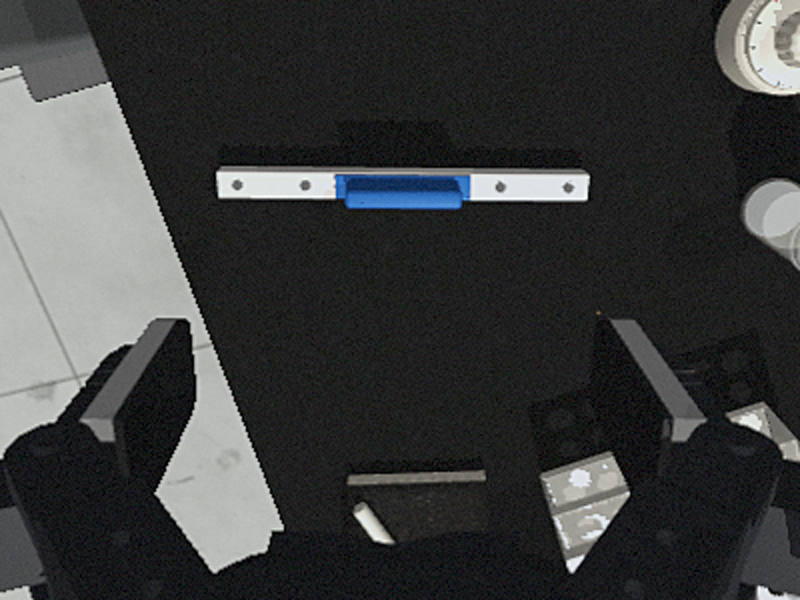

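The bar lies almost level in the picture, with its top face running from (217,170)–(217,199) to (589,172)–(588,201).

Run:
```python
from h import *
C=wcam('w3');o=get_obs();R=Ro.from_rotvec(o['tool_rot']).as_matrix()
f=lambda P:np.float64(P)/2+[120,100]
p=back(C,f([[217,170],[217,199],[589,172],[588,201]]),.0175);c=p.mean(0)
d=p[2]+p[3]-p[0]-p[1];print(p,c,np.linalg.norm(d)/2,np.degrees(np.arctan2(d[1],d[0])))
dt=R.T@(c-o['tool_pos']);ax=R.T@d;print('tool offset mm',dt*1000,'spin',np.degrees(np.arctan2(-ax[0],ax[1])))
```

```text
[[ 0.32607375 -0.23199314  0.0175    ]
 [ 0.31968588 -0.250182    0.0175    ]
 [ 0.55298481 -0.29394258  0.0175    ]
 [ 0.54900146 -0.31280293  0.0175    ]] [ 0.43693647 -0.27223016  0.0175    ] 0.2364638000733944 -15.272057673713768
tool offset mm [-46.00531879   5.61639734 272.3324961 ] spin 0.31688982473907334
```

Emit:
servo_tool:
  increments:
    - [1, -23, 3, 30, 0]
    - [1, -23, 2.6, 50, 0.3]
    - [1, 0, 0, 55, 0]
    - [1, 0, 0, 55, 0]
    - [1, 0, 0, 45, 0]
    - [1, 0, 0, 25, 0]
    - [1, 0, 0, 13, 0]
    - [1, 0, 0, 0, 0]
    - [1, 0, 0, 0, 0]

```text
t: 4.18
tool_pos: [0.4382, -0.2729, 0.0185]
tool_rot: [2.495, 1.905, 0.001]
contact_force: [0.2, 0.3, -0.0]
opening: 0.0853
grip_force: 0.0
```

Emit:
servo_tool:
  increments:
    - [0.7, 0, 0, 0, 0]
    - [0.7, 0, 0, 0, 0]
    - [0.7, 0, 0, 0, 0]
    - [0.7, 0, 0, 0, 0]
    - [0.7, 0, 0, 0, 0]
  force: 30

```text
t: 4.8
tool_pos: [0.4379, -0.273, 0.0186]
tool_rot: [2.495, 1.905, 0.0]
contact_force: [-1.7, 0.2, 5.6]
opening: 0.0694
grip_force: 36.0
```

Emit:
servo_tool:
  increments:
    - [0.7, 0, 0, -20, 0]
    - [0.7, 0, 0, -45, 0]
    - [0.7, 0, 0, -60, 0]
    - [0.7, 0, 0, -60, 10]
    - [0.7, 0, 0, -60, 10]
    - [0.7, 0, 0, -35, 10]
    - [0.7, 0, 0, 0, 10]
    - [0.7, 0, 0, 0, 10]
    - [0.7, 0, 0, 0, 10]
    - [0.7, 0, 0, 0, 8.7]
    - [0.7, 0, 0, 0, 0]
    - [0.7, 0, 0, 0, 0]

```text
t: 6.3
tool_pos: [0.4369, -0.272, 0.2964]
tool_rot: [-3.137, -0.168, 0.001]
contact_force: [-0.6, -0.5, -3.5]
opening: 0.0692
grip_force: 36.2
```

```bash
cat >> h.py <<'E'
def plan(P,lift=18):
    """shift in tool mm from the measured pose to put the pivot (lift mm above TCP) at each tray point; also spin to tray yaw"""
    p=np.load('tray.npy');o=get_obs();R=Ro.from_rotvec(o['tool_rot']).as_matrix();x=o['tool_pos']
    print('spin',np.degrees(np.arctan2(R[1,0],R[0,0])-p[3]))
    for q in P:
        w=tray(p,[q])[0]-[0,0,lift/1000];print(q,(R.T@(w-x)*1000).round(1));x=w
E
python3 - <<'E'
from h import *
p=np.load('tray.npy')
for n,s,X in(('w1',-1,[[3,-110,45],[3,-122,45],[-9,-110,45]]),('w2',1,[[3,110,45],[3,122,45],[-9,110,45]])):
    print(n,((proj(wcam(n),tray(p,X))-[120,0])*2).round())
# low-plate edge/back check
print(((proj(wcam('w1'),tray(p,[[78,-90,0],[78,90,0],[-40,-70,17],[-40,14,17]]))-[120,0])*2).round())
print(get_obs()['q'].round(2))
plan([[35,0,120],[30,0,67.5],[12,0,67.5],[22,0,67.5],[22,0,55.5],[0,0,55.5]])
E
```

```text
w1 [[437. 391.]
 [439. 411.]
 [417. 390.]]
w2 [[392. 319.]
 [390. 296.]
 [372. 319.]]
[[593. 334.]
 [584. -47.]
 [380. 309.]
 [362. 158.]]
[-0.7  -0.24  1.78  0.    1.6   0.76]
spin -0.23208111390864478
[35, 0, 120] [ 166.4 -274.    82.3]
[30, 0, 67.5] [17.7 -0.  49.7]
[12, 0, 67.5] [-16.3   0.1   7.6]
[22, 0, 67.5] [ 9.1 -0.  -4.2]
[22, 0, 55.5] [ 5.1 -0.  10.9]
[0, 0, 55.5] [-19.9   0.1   9.3]
```

Emit:
servo_tool:
  increments:
    - [0.7, 25, -35, 0, 0]
    - [0.7, 35, -55, 0, 0]
    - [0.7, 35, -55, 0, 0]
    - [0.7, 35, -55, 0, 0]
    - [0.7, 26, -45, 20, 0]
    - [0.7, 10, -29, 30, 0]
    - [0.7, 0, 0, 32, 0]
    - [0.7, 0, 0, 0, 0]
    - [0.7, 0, 0, 0, 0]

```text
t: 7.42
tool_pos: [0.5705, 0.0101, 0.2162]
tool_rot: [3.137, 0.165, 0.003]
contact_force: [1.0, -0.6, -2.8]
opening: 0.0691
grip_force: 36.4
```

Run:
```python
from h import *
plan([[30,0,67.5],[12,0,67.5]])
o,im=shot('wrist','w4')
cv2.imwrite('pics/w4v.png',cv2.resize(im[50:350,120:520],None,fx=2,fy=2,interpolation=cv2.INTER_CUBIC))
```

```text
spin -0.34700047063673745
[30, 0, 67.5] [21.  -8.  51.7]
[12, 0, 67.5] [-16.3   0.1   7.6]
```

View pics/w4v.png

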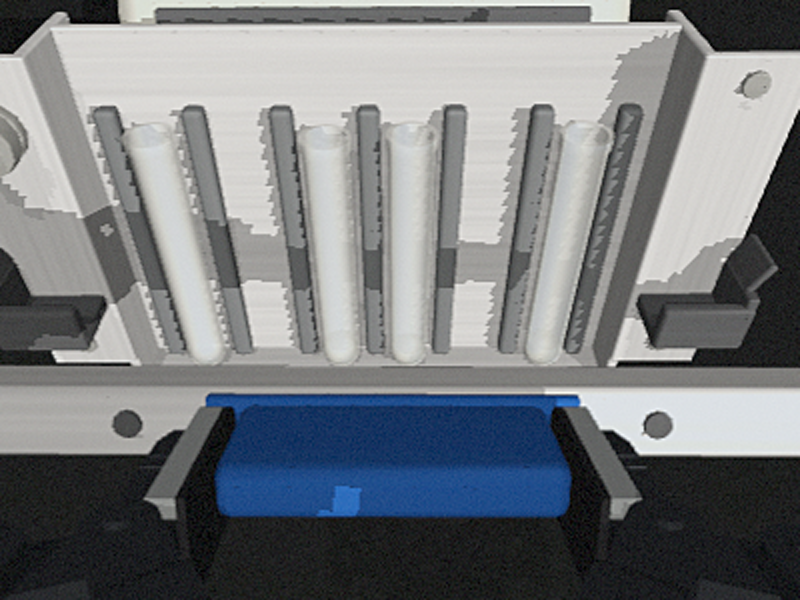

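The picture looks uphill over the held bar, with the tubes in their grooves. The hook roofs' uphill edges are near row 320, left at (50,320) and right at (700,320). The bar's holes are at (127,424) and (657,424).

Run:
```python
from h import *
p=np.load('tray.npy');C=wcam('w4')
X=[[3,110,45],[3,-110,45],[3,110,40],[3,-110,40],[-9,-122,45],[-9,-110,45],[56,70,17],[56,-70,17],[78,-94,22],[78,94,22]]
for a,b in zip(X,((proj(C,tray(p,X))-[120,50])*2).round()):print(a,b)
```

```text
[3, 110, 45] [ 29. 311.]
[3, -110, 45] [710. 307.]
[3, 110, 40] [ 35. 301.]
[3, -110, 40] [704. 297.]
[-9, -122, 45] [734. 333.]
[-9, -110, 45] [699. 333.]
[56, 70, 17] [134. 119.]
[56, -70, 17] [599. 116.]
[78, -94, 22] [706.  50.]
[78, 94, 22] [21. 55.]
```

Emit:
servo_tool:
  increments:
    - [0.7, 10, -4, 15, -0.3]
    - [0.7, 11, -4, 25, 0]
    - [0.7, 0, 0, 11, 0]
    - [0.7, 0, 0, 0, 0]
    - [0.7, 0, 0, 0, 0]

```text
t: 8.1
tool_pos: [0.5904, 0.0204, 0.1649]
tool_rot: [3.137, 0.172, 0.002]
contact_force: [0.1, 1.0, -2.4]
opening: 0.0693
grip_force: 36.3
```

Emit:
servo_tool:
  increments:
    - [0.7, -3, 0, 1.4, 0]
    - [0.7, -3, 0, 1.4, 0]
    - [0.7, -3, 0, 1.4, 0]
    - [0.7, 0, 0, 0, 0]

```text
t: 8.6
tool_pos: [0.5844, 0.0198, 0.1626]
tool_rot: [3.136, 0.174, 0.017]
contact_force: [7.7, 1.5, -1.1]
opening: 0.0693
grip_force: 36.6
```

Emit:
servo_tool:
  increments:
    - [0.7, -3, 0, 1.4, 0]
    - [0.7, -3, 0, 1.4, 0]
    - [0.7, 0, 0, 0, 0]

```text
t: 8.98
tool_pos: [0.5811, 0.0195, 0.1628]
tool_rot: [-3.137, -0.172, -0.028]
contact_force: [11.9, 2.3, 4.1]
opening: 0.069
grip_force: 37.5
```

Run:
```python
from h import *
o=get_obs();print(o['wrist_torque'].round(2),o['contact_force'])
plan([[22,0,67.5]])
o,im=shot('wrist','w5');s=get_image('side')[:,:,::-1]
a=cv2.resize(im[100:400,120:520],(400,300));b=cv2.resize(s[150:250,275:400],(800,600),interpolation=cv2.INTER_CUBIC)
cv2.imwrite('pics/w5v.png',np.vstack([cv2.resize(im[50:350,120:520],(400,300)),cv2.resize(s[160:235,285:385],(400,300),interpolation=cv2.INTER_CUBIC)]))
```

```text
[ 0.49 -1.98 -0.04] [11.89154993  2.26137569  4.081661  ]
spin -0.0895028937667833
[22, 0, 67.5] [2.3 0.3 1.7]
```

View pics/w5v.png

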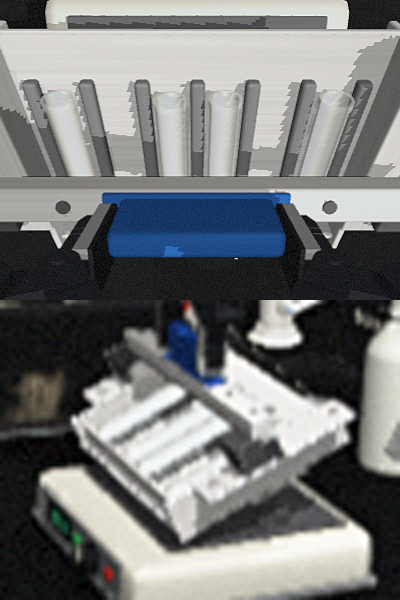

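The bar is against the hooks' upper edges (wrist crop, bar at row ~190) and has not rotated much yet. I'll lower the grip force so it can pivot.

Emit:
servo_tool:
  increments:
    - [0.7, 0, 0, 0, 0]
    - [0.7, 0, 0, 0, 0]
    - [0.7, -2, 0, 0.5, 0]
    - [0.7, -2, 0, 0.5, 0]
    - [0.7, 0, 0, 0, 0]
  force: 20

```text
t: 9.7
tool_pos: [0.5779, 0.0191, 0.1628]
tool_rot: [-3.137, -0.172, -0.032]
contact_force: [11.0, 2.9, 7.4]
opening: 0.0695
grip_force: 38.0
```

Run:
```python
from h import *
o=get_obs();print(o['wrist_torque'].round(2),o['contact_force'])
plan([[12,0,67.5]])
o,im=shot('wrist','w6');a=cv2.imread('pics/w5.png')
for f,i in (('w5',a),('w6',im)):
    hsv=cv2.cvtColor(i,cv2.COLOR_BGR2HSV);m=cv2.inRange(hsv,(100,150,40),(125,255,255));c=m[:,280:360]
    r=np.where(c.any(1))[0];print(f,r.min(),r.max());print(i[r.min()-14:r.max()+2:2,300].tolist())
```

```text
[ 0.61 -2.05  0.01] [10.98347053  2.938131    7.41748572]
spin -0.06516662119739441
[12, 0, 67.5] [-3.6  0.3  5.8]
w5 243 307
[[124, 128, 130], [125, 128, 129], [129, 132, 132], [130, 132, 131], [120, 123, 124], [152, 156, 157], [169, 175, 181], [97, 52, 30], [139, 76, 38], [141, 76, 31], [100, 55, 21], [99, 48, 21], [98, 55, 19], [100, 49, 15], [98, 54, 26], [100, 53, 21], [105, 56, 25], [100, 52, 18], [105, 56, 27], [101, 54, 13], [101, 53, 22], [102, 49, 19], [106, 56, 28], [97, 46, 8], [98, 51, 18], [98, 53, 12], [109, 57, 22], [121, 61, 28], [133, 77, 26], [145, 85, 42], [141, 79, 31], [138, 74, 29], [140, 78, 35], [139, 73, 29], [139, 80, 39], [133, 68, 22], [169, 94, 39], [188, 109, 51], [177, 101, 44], [63, 29, 17]]
w6 239 305
[[132, 135, 135], [130, 131, 135], [131, 134, 135], [133, 138, 138], [125, 126, 130], [149, 152, 153], [171, 176, 178], [98, 64, 50], [142, 78, 35], [140, 79, 30], [113, 61, 19], [103, 60, 26], [102, 56, 20], [106, 57, 22], [103, 49, 4], [103, 53, 18], [100, 50, 15], [105, 53, 14], [107, 62, 29], [106, 59, 27], [102, 53, 10], [104, 53, 19], [103, 58, 23], [107, 61, 24], [106, 64, 34], [104, 54, 10], [102, 57, 20], [107, 52, 25], [116, 64, 26], [129, 70, 40], [142, 81, 35], [142, 77, 32], [146, 81, 41], [136, 70, 18], [138, 77, 31], [137, 78, 33], [137, 74, 35], [188, 105, 43], [186, 110, 50], [187, 108, 48], [82, 48, 15]]
```

Emit:
servo_tool:
  increments:
    - [0.71, -2, 0, 2, 0]
    - [0.71, -2, 0, 2, 0]
    - [0.71, -2, 0, 1.5, 0]
    - [0.71, -2, 0, 1.5, 0]
    - [0.71, 0, 0, 0, 0]
  force: 20

```text
t: 10.38
tool_pos: [0.5708, 0.0178, 0.1571]
tool_rot: [3.136, 0.172, 0.035]
contact_force: [10.7, 1.2, 10.5]
opening: 0.0691
grip_force: 39.2
```

Run:
```python
from h import *
o=get_obs();print(o['wrist_torque'].round(2),o['contact_force'])
plan([[12,0,67.5]])
o,im=shot('wrist','w7')
for f,i in (('w4',cv2.imread('pics/w4.png')),('w7',im)):
    hsv=cv2.cvtColor(i,cv2.COLOR_BGR2HSV);m=cv2.inRange(hsv,(100,150,40),(125,255,255));r=np.where(m[:,280:360].any(1))[0];print(f,r.min(),r.max())
s=get_image('side')[:,:,::-1];sc=get_image('scene')[:,:,::-1]
cv2.imwrite('pics/w7v.png',np.vstack([cv2.resize(im[50:350,120:520],(400,300)),cv2.resize(s[160:235,285:385],(400,300),interpolation=cv2.INTER_CUBIC)]))
```

```text
[ 0.47 -2.04 -0.01] [10.66565702  1.2284341  10.46790703]
spin -0.08882045131587418
[12, 0, 67.5] [ 3.7 -0.2  0.2]
w4 247 308
w7 230 302
```

View pics/w7v.png

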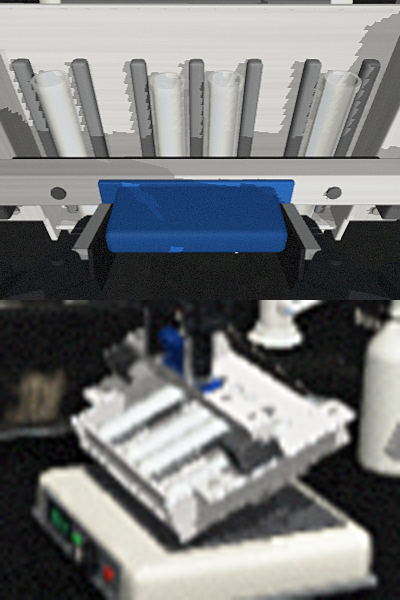

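The wrist crop shows the bar has swung back: its uphill face is at rows 158–178 and the rib foot at row 180. I'll fit the tilt from its edges.

Run:
```python
from h import *
for f in('w4','w7'):
    g=cv2.imread(f'pics/{f}.png')[:,470:480].mean((1,2)).round().astype(int) if f=='w4' else cv2.imread(f'pics/{f}.png')[:,430:436].mean((1,2)).round().astype(int)
    print(f,[(r,g[r]) for r in range(195,290,2)])
```

```text
w4 [(195, np.int64(115)), (197, np.int64(49)), (199, np.int64(53)), (201, np.int64(46)), (203, np.int64(74)), (205, np.int64(99)), (207, np.int64(100)), (209, np.int64(97)), (211, np.int64(97)), (213, np.int64(97)), (215, np.int64(96)), (217, np.int64(101)), (219, np.int64(96)), (221, np.int64(99)), (223, np.int64(106)), (225, np.int64(26)), (227, np.int64(31)), (229, np.int64(30)), (231, np.int64(30)), (233, np.int64(62)), (235, np.int64(126)), (237, np.int64(126)), (239, np.int64(122)), (241, np.int64(121)), (243, np.int64(138)), (245, np.int64(207)), (247, np.int64(225)), (249, np.int64(225)), (251, np.int64(224)), (253, np.int64(224)), (255, np.int64(224)), (257, np.int64(224)), (259, np.int64(224)), (261, np.int64(224)), (263, np.int64(223)), (265, np.int64(223)), (267, np.int64(224)), (269, np.int64(224)), (271, np.int64(222)), (273, np.int64(221)), (275, np.int64(226)), (277, np.int64(187)), (279, np.int64(18)), (281, np.int64(30)), (283, np.int64(28)), (285, np.int64(30)), (287, np.int64(28)), (289, np.int64(28))]
w7 [(195, np.int64(189)), (197, np.int64(189)), (199, np.int64
[... 285 characters left out ...]
(188)), (227, np.int64(218)), (229, np.int64(216)), (231, np.int64(218)), (233, np.int64(220)), (235, np.int64(220)), (237, np.int64(219)), (239, np.int64(219)), (241, np.int64(218)), (243, np.int64(215)), (245, np.int64(218)), (247, np.int64(220)), (249, np.int64(215)), (251, np.int64(215)), (253, np.int64(227)), (255, np.int64(156)), (257, np.int64(147)), (259, np.int64(140)), (261, np.int64(144)), (263, np.int64(163)), (265, np.int64(159)), (267, np.int64(150)), (269, np.int64(98)), (271, np.int64(41)), (273, np.int64(30)), (275, np.int64(24)), (277, np.int64(45)), (279, np.int64(27)), (281, np.int64(34)), (283, np.int64(65)), (285, np.int64(67)), (287, np.int64(77)), (289, np.int64(92))]
```

```bash
cat >> h.py <<'E'
from scipy.optimize import least_squares
def tilt(rows,col):
    """bar in the tool frame from rows of its lower-uphill, upper-uphill, upper-downhill edges at column col"""
    C=(lambda c:(np.array([[c['fx'],0,c['cx']],[0,c['fy'],c['cy']],[0,0,1]]),np.array(c['dist_coeffs']),np.array(c['mount'])))(get_calibration('wrist'))
    W=np.linalg.inv(C[2]);c=(C[0],C[1],W[:3,:3],W[:3,3])
    L=[(9,3.5),(9,17.5),(-9,17.5)]
    def pts(p):
        ct,st=np.cos(p[0]),np.sin(p[0])
        return [[p[1]+(x*ct-z*st)/1e3*1,0,p[2]-(x*st+z*ct)/1e3] for x,z in L]
    def res(p):
        q=[]
        for X,r in zip(pts(p),rows):
            a=proj(c,[X,[X[0],.08,X[2]]]) # row along the edge at column col
            q.append(a[0,1]+(a[1,1]-a[0,1])*(col-a[0,0])/(a[1,0]-a[0,0])-r)
        return q
    s=least_squares(res,[.2,0,.02],x_scale=[.1,.01,.01]);return np.degrees(s.x[0]),s.x[1:]*1000,s.cost
E
python3 - <<'E'
from h import *
print(tilt([233.5,243.5,277.5],475),tilt([207.8,224.7,254.5],433))
E
```

```text
(np.float64(-3.148715885699163), array([-4.28637279, 23.96318835]), np.float64(4.0389678347315804e-28)) (np.float64(14.719447288272224), array([13.12137598, 21.25156995]), np.float64(4.0389678347315804e-28))
```

Emit:
servo_tool:
  increments:
    - [0.71, -2, 0, 1, 0]
    - [0.71, -2, 0, 1, 0]
    - [0.71, -1, 0, 0.5, 0]
    - [0.71, 0, 0, 0, 0]
    - [0.71, 6, 0, -3, 0]
    - [0.71, 7, 0, -3.3, 0]
    - [0.71, 7, 0, -3.3, 0]
    - [0.71, 0, 0, 0, 0]
    - [0.71, 0, 0, 0, 0]

```text
t: 11.65
tool_pos: [0.5773, 0.0194, 0.155]
tool_rot: [-3.137, -0.173, 0.003]
contact_force: [0.3, 0.0, -3.6]
opening: 0.0689
grip_force: 37.4
```

Run:
```python
from h import *
o=get_obs();print(o['wrist_torque'].round(2))
plan([[22,0,67.5],[22,0,55.5]])
o,im=shot('wrist','w8')
g=im[:,430:436].mean((1,2)).round().astype(int);print([(r,int(g[r])) for r in range(195,275,1)])
cv2.imwrite('pics/w8v.png',cv2.resize(im[50:350,120:520],None,fx=2,fy=2))
```

```text
[-0.03  0.04 -0.02]
spin -0.0521652193430328
[22, 0, 67.5] [ 6.   0.6 -6.2]
[22, 0, 55.5] [ 5.1 -0.  10.9]
[(195, 152), (196, 156), (197, 160), (198, 170), (199, 115), (200, 31), (201, 7), (202, 88), (203, 179), (204, 169), (205, 166), (206, 166), (207, 167), (208, 167), (209, 170), (210, 170), (211, 169), (212, 170), (213, 169), (214, 168), (215, 168), (216, 167), (217, 168), (218, 166), (219, 162), (220, 185), (221, 209), (222, 223), (223, 219), (224, 214), (225, 215), (226, 215), (227, 216), (228, 217), (229, 218), (230, 219), (231, 219), (232, 219), (233, 217), (234, 218), (235, 217), (236, 216), (237, 214), (238, 213), (239, 214), (240, 217), (241, 219), (242, 219), (243, 215), (244, 210), (245, 213), (246, 215), (247, 222), (248, 195), (249, 178), (250, 177), (251, 180), (252, 177), (253, 174), (254, 175), (255, 173), (256, 173), (257, 172), (258, 169), (259, 166), (260, 164), (261, 163), (262, 164), (263, 163), (264, 164), (265, 167), (266, 170), (267, 176), (268, 149), (269, 113), (270, 75), (271, 43), (272, 33), (273, 26), (274, 23)]
```

Run:
```python
from h import *
t,xz,_=tilt([202,220.2,248],433);print(t,xz)
# bar origin in tray frame
p=np.load('tray.npy');o=get_obs();R=Ro.from_rotvec(o['tool_rot']).as_matrix()
w=o['tool_pos']+R@np.array([xz[0],0,xz[1]])/1000
T=Ro.from_euler('ZY',[p[3],-np.radians(25)]);print(T.inv().apply(w-p[:3])*1000)
```

```text
19.175662373626533 [15.94598225 23.80348955]
[10.73260351  0.61557085 19.93630596]
```

View pics/w8v.png

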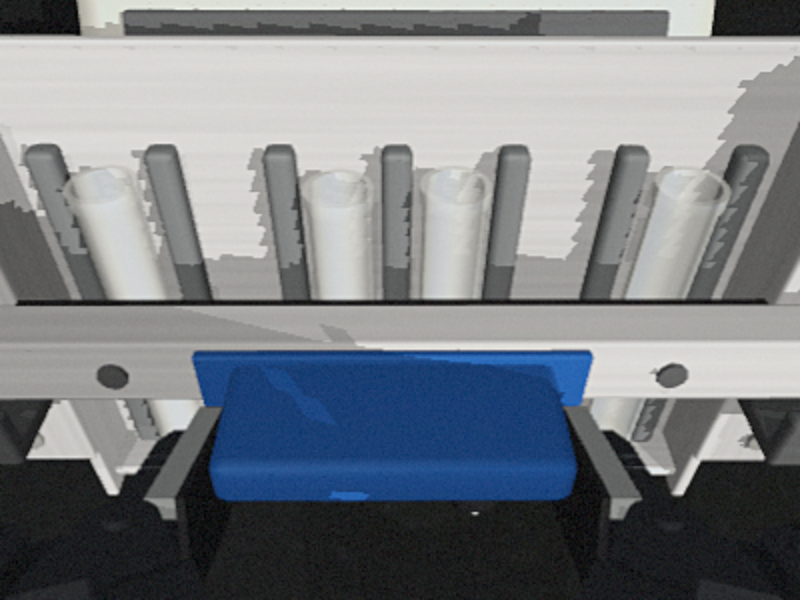

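The bar now lies across just uphill of the hooks, which show as dark blocks at (20,430) and (780,430). It is almost parallel to the slope and the tubes are in place. I'll back off uphill and lower it onto the ledges.

Emit:
servo_tool:
  increments:
    - [0.71, 5, -0.4, -2.3, 0]
    - [0.71, 5, -0.3, -2.3, 0]
    - [0.71, 0, 0, 0, 0]
    - [0.71, 1, 0, 2.2, 0]
    - [0.71, 0, 0, 0, 0]

```text
t: 12.32
tool_pos: [0.5886, 0.0212, 0.1579]
tool_rot: [-3.137, -0.173, 0.001]
contact_force: [-0.1, -0.5, -4.0]
opening: 0.0693
grip_force: 37.3
```

Emit:
servo_tool:
  increments:
    - [0.71, 1, 0, 2.2, 0]
    - [0.71, 0, 0, 0, 0]

```text
t: 12.58
tool_pos: [0.5897, 0.0213, 0.1558]
tool_rot: [-3.137, -0.173, 0.001]
contact_force: [0.3, 0.3, -3.4]
opening: 0.0693
grip_force: 37.3
```

Emit:
servo_tool:
  increments:
    - [0.71, 1, 0, 2.2, 0]
    - [0.71, 0, 0, 0, 0]

```text
t: 12.82
tool_pos: [0.5908, 0.0215, 0.1537]
tool_rot: [-3.137, -0.173, 0.001]
contact_force: [-0.7, 0.6, -2.8]
opening: 0.0691
grip_force: 37.3
```

Emit:
servo_tool:
  increments:
    - [0.71, 1, 0, 2.2, 0]
    - [0.71, 0, 0, 0, 0]

```text
t: 13.08
tool_pos: [0.5919, 0.0216, 0.1524]
tool_rot: [3.137, 0.172, -0.0]
contact_force: [-2.3, 1.0, 0.9]
opening: 0.0696
grip_force: 37.7
```

Emit:
servo_tool:
  increments:
    - [0.71, 1, 0, 2.2, 0]
    - [0.71, 0, 0, 0, 0]

```text
t: 13.32
tool_pos: [0.5922, 0.0216, 0.1521]
tool_rot: [3.136, 0.172, -0.004]
contact_force: [-11.1, 1.9, 10.8]
opening: 0.0694
grip_force: 38.8
```

Emit:
servo_tool:
  increments:
    - [0.71, 1, 0, 2.2, 0]
    - [0.71, 0, 0, 0, 0]

```text
t: 13.58
tool_pos: [0.5925, 0.0217, 0.1521]
tool_rot: [3.136, 0.174, -0.007]
contact_force: [-19.8, 0.9, 20.9]
opening: 0.0696
grip_force: 40.1
```

Emit:
servo_tool:
  increments:
    - [0.71, -3, 0, 0.5, 0]
    - [0.71, -3, 0, 1.2, 0]
    - [0.71, -3, 0, 1.4, 0]
    - [0.71, 0, 0, 0, 0]

```text
t: 14.08
tool_pos: [0.5896, 0.0209, 0.1502]
tool_rot: [3.136, 0.173, 0.021]
contact_force: [1.4, 0.9, 12.9]
opening: 0.0695
grip_force: 39.0
```

Run:
```python
from h import *
o,im=shot('wrist','w9');print(get_obs()['wrist_torque'].round(2))
g=im[:,430:436].mean((1,2)).round().astype(int);print([(r,int(g[r])) for r in range(185,265,1)])
```

```text
[ 0.16 -0.51  0.04]
[(185, 133), (186, 136), (187, 136), (188, 142), (189, 94), (190, 90), (191, 96), (192, 98), (193, 102), (194, 108), (195, 107), (196, 112), (197, 117), (198, 126), (199, 60), (200, 26), (201, 13), (202, 132), (203, 173), (204, 172), (205, 171), (206, 170), (207, 170), (208, 172), (209, 172), (210, 174), (211, 173), (212, 173), (213, 172), (214, 173), (215, 172), (216, 171), (217, 172), (218, 170), (219, 169), (220, 178), (221, 203), (222, 225), (223, 222), (224, 215), (225, 213), (226, 214), (227, 215), (228, 216), (229, 216), (230, 218), (231, 218), (232, 218), (233, 216), (234, 217), (235, 216), (236, 215), (237, 212), (238, 212), (239, 214), (240, 216), (241, 218), (242, 216), (243, 215), (244, 210), (245, 212), (246, 215), (247, 221), (248, 181), (249, 190), (250, 193), (251, 193), (252, 193), (253, 194), (254, 193), (255, 193), (256, 193), (257, 194), (258, 192), (259, 192), (260, 197), (261, 198), (262, 197), (263, 196), (264, 193)]
```

Emit:
servo_tool:
  increments:
    - [0.71, -3, 0, 1.4, 0]
    - [0.71, -3, 0, 1.4, 0]
    - [0.71, 0, 0, 0, 0]

```text
t: 14.5
tool_pos: [0.5839, 0.0199, 0.1475]
tool_rot: [3.136, 0.173, 0.022]
contact_force: [1.5, -0.0, 11.8]
opening: 0.0691
grip_force: 39.0
```

Emit:
servo_tool:
  increments:
    - [0.71, -3, 0, 1.4, 0]
    - [0.71, -3, 0, 1.4, 0]
    - [0.71, 0, 0, 0, 0]

```text
t: 14.88
tool_pos: [0.578, 0.0192, 0.1447]
tool_rot: [3.135, 0.173, 0.022]
contact_force: [1.0, 0.3, 11.9]
opening: 0.0694
grip_force: 39.0
```

Emit:
servo_tool:
  increments:
    - [0.71, -3, 0, 1.4, 0]
    - [0.71, -3, 0, 1.4, 0]
    - [0.71, 0, 0, 0, 0]

```text
t: 15.25
tool_pos: [0.5722, 0.0185, 0.142]
tool_rot: [3.135, 0.173, 0.022]
contact_force: [1.4, 0.7, 12.0]
opening: 0.0691
grip_force: 39.0
```

Emit:
servo_tool:
  increments:
    - [0.71, -3, 0, 1.4, 0]
    - [0.71, -3, 0, 1.4, 0]
    - [0.71, 0, 0, 0, 0]

```text
t: 15.62
tool_pos: [0.5663, 0.0178, 0.1392]
tool_rot: [3.135, 0.173, 0.023]
contact_force: [2.0, -0.7, 11.9]
opening: 0.0696
grip_force: 39.1
```

Emit:
servo_tool:
  increments:
    - [0.71, -3, 0, 1.4, 0]
    - [0.71, -2, 0, 0.9, 0]
    - [0.71, 0, 0, 0, 0]

```text
t: 16.0
tool_pos: [0.5617, 0.0173, 0.137]
tool_rot: [3.135, 0.173, 0.024]
contact_force: [2.3, 0.1, 11.7]
opening: 0.069
grip_force: 39.0
```

Emit:
servo_tool:
  increments:
    - [0.71, -2, 0, 0.9, 0]
    - [0.71, -2, 0, 0.9, 0]
    - [0.71, 0, 0, 0, 0]

```text
t: 16.38
tool_pos: [0.5609, 0.0172, 0.1367]
tool_rot: [3.135, 0.174, 0.038]
contact_force: [11.6, 1.4, 9.7]
opening: 0.0695
grip_force: 38.5
```

Emit:
servo_tool:
  increments:
    - [0.71, -2, 0, 0.9, 0]
    - [0.71, -2, 0, 0.9, 0]
    - [0.71, -2, 0, 0.9, 0]
    - [0.71, 0, 0, 0, 0]

```text
t: 16.88
tool_pos: [0.554, 0.0164, 0.1338]
tool_rot: [3.135, 0.173, 0.034]
contact_force: [8.5, 2.2, 12.1]
opening: 0.0691
grip_force: 34.7
```

Run:
```python
from h import *
o,im=shot('wrist','w10');print(get_obs()['wrist_torque'].round(2))
cv2.imwrite('pics/w10v.png',cv2.resize(im[50:350,70:570],(800,480),interpolation=cv2.INTER_CUBIC))
```

```text
[ 0.31 -1.61  0.01]
```

View pics/w10v.png

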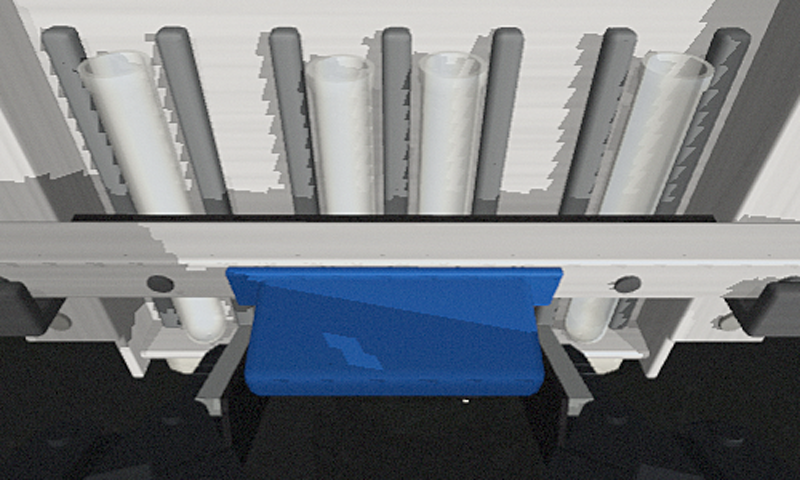

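The bar is seated against both stops. The hook roofs at (20,290) and (780,290) cover the lower two thirds of its top face equally on both sides, and the tubes are in place. Releasing.

Emit:
servo_tool:
  increments:
    - [1, 0, 0, 0, 0]
    - [1, 0, 0, 0, 0]
    - [1, 0, 0, 0, 0]
    - [1, 0, 0, -15, 0]
    - [1, 0, 0, -35, 0]
    - [1, 0, 0, -50, 0]
    - [1, 0, 0, -50, 0]
    - [1, 0, 0, 0, 0]
    - [1, 0, 0, 0, 0]

```text
t: 18.05
tool_pos: [0.546, 0.0165, 0.2765]
tool_rot: [3.137, 0.173, 0.0]
contact_force: [0.1, 0.7, -0.6]
opening: 0.0852
grip_force: 0.0
```

Run:
```python
from h import *
p=np.load('tray.npy')
o,im=shot('wrist','w11')
C=wcam('w11');X=[[9,118,36],[9,-118,36],[9,94,36],[9,-94,36],[3,110,45],[3,-110,45],[56-33*np.sin(p[4]),110+33*np.cos(p[4]),67],[6,35,66],[6,-35,66]]
print((( proj(C,tray(p,X))-[0,0])*1.25).round().tolist());print(o['tool_pos'],o['opening'])
cv2.imwrite('pics/w11v.png',cv2.resize(im,(800,500),interpolation=cv2.INTER_CUBIC))
```

```text
[[214.0, 175.0], [582.0, 174.0], [251.0, 175.0], [544.0, 174.0], [225.0, 191.0], [571.0, 190.0], [114.0, 108.0], [339.0, 206.0], [457.0, 206.0]]
[0.54598993 0.01652516 0.27648421] 0.08524873079202247
```

View pics/w11v.png

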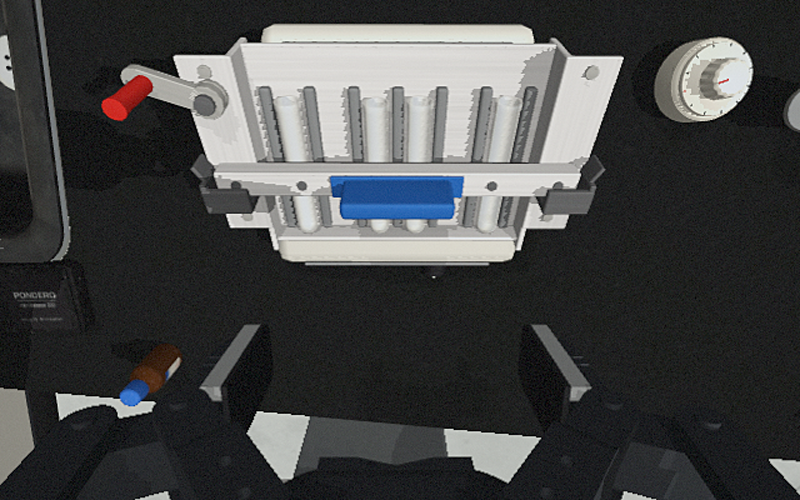

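The bar sits home with its uphill edge at row 175, as predicted, and both hooks are over it. The post top is at (115,108), matching the model. I've now gone over the picture-view limit (12 viewed, limit 10), so I'll use numbers only from here.

Run:
```python
from h import *
p=np.load('tray.npy');print('z',tray(p,[[95,138,54],[42,138,54],[35,165,54],[26,165,54],[26,126,54]]))
plan([[95,138,54],[82,138,54],[42,138,54],[42,165,54],[26,165,54],[26,129.5,54],[26,125,54]],lift=0)
```

```text
z [[0.63956085 0.16451307 0.19776196]
 [0.59182176 0.15919569 0.17536319]
 [0.58252771 0.18532745 0.17240486]
 [0.57442107 0.18442449 0.1686013 ]
 [0.57873836 0.14566419 0.1686013 ]]
spin -0.05652757807279948
[95, 138, 54] [ 109.9 -136.7   77.3]
[82, 138, 54] [-11.8   0.    5.5]
[42, 138, 54] [-36.2   0.   17. ]
[42, 165, 54] [ -0. -27.   0.]
[26, 165, 54] [-14.5   0.    6.8]
[26, 129.5, 54] [ 0.  35.5 -0. ]
[26, 125, 54] [ 0.   4.5 -0. ]
```

Emit:
servo_tool:
  increments:
    - [0, 20, -20, 0, 0]
    - [0, 30, -35, 0, 0]
    - [0, 30, -40, 0, 0]
    - [0, 30, -42, 0, 0]
    - [0, 0, 0, 25, 0]
    - [0, 0, 0, 35, 0]
    - [0, 0, 0, 17, 0]
    - [0, 0, 0, 0, 0]
    - [0, 0, 0, 0, 0]

```text
t: 19.23
tool_pos: [0.641, 0.1647, 0.2006]
tool_rot: [-3.137, -0.172, -0.003]
contact_force: [-0.3, -0.1, 0.4]
opening: -0.0001
grip_force: 0.0
```

Emit:
servo_tool:
  increments:
    - [0, -6, 0, 2.8, 0]
    - [0, -6, 0, 2.8, 0]
    - [0, -6, 0, 2.8, 0]
    - [0, 0, 0, 0, 0]

```text
t: 19.73
tool_pos: [0.6222, 0.1629, 0.1912]
tool_rot: [-3.137, -0.173, -0.001]
contact_force: [0.6, -0.3, 1.1]
opening: -0.0005
grip_force: 0.2
```

Emit:
servo_tool:
  increments:
    - [0, -4, 0, 1.9, 0]
    - [0, -4, 0, 1.9, 0]
    - [0, -4, 0, 1.9, 0]
    - [0, 0, 0, 0, 0]

```text
t: 20.23
tool_pos: [0.61, 0.1612, 0.1847]
tool_rot: [3.136, 0.173, -0.002]
contact_force: [-0.5, 0.8, 0.7]
opening: -0.0002
grip_force: 0.1
```

Emit:
servo_tool:
  increments:
    - [0, -4, 0, 1.9, 0]
    - [0, -4, 0, 1.9, 0]
    - [0, -4, 0, 1.9, 0]
    - [0, -4, 0, 1.9, 0]
    - [0, 0, 0, 0, 0]

```text
t: 20.85
tool_pos: [0.5949, 0.1594, 0.178]
tool_rot: [3.136, 0.172, 0.002]
contact_force: [3.0, -1.7, 1.4]
opening: 0.0003
grip_force: 1.6
```

```bash
cat >> h.py <<'E'
def red(n):
    o,im=shot(n,n+'_red');m=cv2.inRange(cv2.cvtColor(im,cv2.COLOR_BGR2HSV),(0,170,70),(6,255,255))
    k,l,s,c=cv2.connectedComponentsWithStats(m);return [(c[i].round(1).tolist(),s[i].tolist()) for i in range(1,k) if s[i,4]>5]
E
python3 - <<'E'
from h import *
p=np.load('tray.npy')
for n in('wrist','side','scene'):
    print(n,red(n));C=wcam(n+'_red') if n=='wrist' else cam(n)
    for a in(0,30,60,90):
        r=np.radians(a);print(a,proj(C,tray(p,[[56-33*np.sin(r),110+33*np.cos(r),z] for z in(50,67)])).round(0).tolist())
plan([[42,138,54]],0)
E
```

```text
wrist [([327.1, 244.8], [316, 240, 19, 17, 106])]
0 [[306.0, 238.0], [305.0, 269.0]]
30 [[316.0, 260.0], [316.0, 291.0]]
60 [[339.0, 275.0], [341.0, 305.0]]
90 [[370.0, 280.0], [374.0, 309.0]]
side [([321.3, 163.2], [318, 159, 7, 9, 25]), ([139.6, 263.5], [136, 263, 9, 2, 10]), ([114.0, 264.4], [111, 264, 7, 2, 7]), ([130.5, 265.0], [128, 265, 6, 1, 6])]
0 [[325.0, 159.0], [324.0, 155.0]]
30 [[322.0, 162.0], [320.0, 158.0]]
60 [[320.0, 165.0], [318.0, 160.0]]
90 [[321.0, 167.0], [319.0, 162.0]]
scene [([248.8, 231.7], [247, 228, 5, 9, 24]), ([121.5, 237.1], [118, 233, 8, 9, 49])]
0 [[240.0, 229.0], [241.0, 225.0]]
30 [[246.0, 232.0], [247.0, 229.0]]
60 [[253.0, 233.0], [254.0, 229.0]]
90 [[258.0, 230.0], [260.0, 227.0]]
spin -0.058048000047174426
[42, 138, 54] [-3.1  0.   2.5]
```

Emit:
servo_tool:
  increments:
    - [0, -4, 0, 1.9, 0]
    - [0, -4, 0, 1.9, 0]
    - [0, 0, 0, 0, 0]
    - [0, 4, -6, -1.5, 0]
    - [0, 0, -20, 0, 0]
    - [0, 0, -12, 0, 0]
    - [0, -10, 0, 4, 0]
    - [0, -5, 0, 2, 0]
    - [0, 0, 0, 0, 0]
    - [0, 0, 0, 0, 0]

```text
t: 22.25
tool_pos: [0.5717, 0.1951, 0.1694]
tool_rot: [-3.137, -0.172, -0.001]
contact_force: [-0.4, 0.9, 0.1]
opening: -0.0003
grip_force: 0.0
```

Run:
```python
from h import *
p=np.load('tray.npy')
print(red('scene'))
plan([[26,165,54],[26,145,54]],0)
```

```text
[([252.0, 232.1], [250, 228, 5, 9, 23]), ([121.5, 237.2], [118, 233, 8, 9, 48])]
spin -0.08679444967909973
[26, 165, 54] [ 1.4 10.9  0.9]
[26, 145, 54] [ 0. 20.  0.]
```

Emit:
servo_tool:
  increments:
    - [0, 1, 10, 0, 0]
    - [0, 0, 10, 0, 0]
    - [0, 0, 5, 0, 0]
    - [0, 0, 4, 0, 0]
    - [0, 0, 4, 0, 0]
    - [0, 0, 4, 0, 0]
    - [0, 0, 3, 0, 0]
    - [0, 0, 0, 0, 0]

```text
t: 23.3
tool_pos: [0.5772, 0.1555, 0.1693]
tool_rot: [3.136, 0.173, 0.001]
contact_force: [-0.7, 0.7, -0.9]
opening: -0.0003
grip_force: 0.4
```

Emit:
servo_tool:
  increments:
    - [0, 0, 2, 0, 0]
    - [0, 0, 2, 0, 0]
    - [0, 0, 2, 0, 0]
    - [0, 0, 0, 0, 0]

```text
t: 23.8
tool_pos: [0.5778, 0.1496, 0.1693]
tool_rot: [3.137, 0.172, 0.0]
contact_force: [-1.3, 1.1, 0.5]
opening: -0.0002
grip_force: 0.6
```

Emit:
servo_tool:
  increments:
    - [0, 0, 2, 0, 0]
    - [0, 0, 2, 0, 0]
    - [0, 0, 0, 0, 0]

```text
t: 24.18
tool_pos: [0.578, 0.1463, 0.1693]
tool_rot: [-3.136, -0.173, 0.0]
contact_force: [-1.5, 4.5, 0.6]
opening: 0.0002
grip_force: 2.1
```

Emit:
servo_tool:
  increments:
    - [0, 0, 2, 0, 0]
    - [0, 0, 2, 0, 0]
    - [0, 0, 0, 0, 0]

```text
t: 24.55
tool_pos: [0.578, 0.1452, 0.1693]
tool_rot: [-3.129, -0.173, 0.001]
contact_force: [-2.5, 12.7, 0.1]
opening: -0.0003
grip_force: 6.2
```

Run:
```python
from h import *
print(red('scene'),red('wrist'))
p=np.load('tray.npy');C=wcam('wrist_red')
for a in(60,75,90):
    r=np.radians(a);print(a,[proj(c,tray(p,[[56-33*np.sin(r),110+33*np.cos(r),z] for z in(40,67)])).round(0).tolist() for c in(cam('scene'),C)])
plan([[26,129.5,54]],0)
```

```text
[([258.6, 229.9], [256, 226, 5, 9, 14]), ([121.5, 237.2], [118, 233, 8, 9, 48])] [([351.5, 256.0], [338, 226, 27, 68, 931])]
60 [[[252.0, 235.0], [254.0, 229.0]], [[315.0, 234.0], [315.0, 281.0]]]
75 [[[255.0, 234.0], [257.0, 228.0]], [[331.0, 239.0], [333.0, 285.0]]]
90 [[[257.0, 233.0], [260.0, 227.0]], [[348.0, 240.0], [352.0, 286.0]]]
spin -0.006952288066938318
[26, 129.5, 54] [ 0.7 -3.9  0.7]
```

Emit:
servo_tool:
  increments:
    - [0, 0, 2, 0, 0]
    - [0, 0, 2, 0, 0]
    - [0, 0, 0, 0, 0]

```text
t: 25.02
tool_pos: [0.5782, 0.1442, 0.1694]
tool_rot: [-3.123, -0.174, 0.0]
contact_force: [-2.0, 22.9, 0.7]
opening: 0.0001
grip_force: 10.4
```

Emit:
servo_tool:
  increments:
    - [0, 0, -8, 0, 0]
    - [0, 0, -20, 0, 0]
    - [0, 0, -10, -10, 0]
    - [0, 0, 0, -40, 0]
    - [0, 0, 0, -50, 0]
    - [0, -10, 40, -20, 0]
    - [0, -20, 50, 0, 0]
    - [0, 0, 40, 0, 0]
    - [0, 0, 30, 0, 0]
    - [0, 0, 0, 0, 0]
    - [0, 0, 0, 0, 0]

```text
t: 26.4
tool_pos: [0.5627, 0.0137, 0.2898]
tool_rot: [3.137, 0.173, 0.001]
contact_force: [1.1, 0.1, -0.5]
opening: 0.0001
grip_force: 0.0
```

Run:
```python
from h import *
p=np.load('tray.npy');print(red('wrist'));C=wcam('wrist_red');im=cv2.imread('pics/wrist_red.png')
m=im.copy()
f=lambda X:proj(C,tray(p,X)).round(1).tolist()
for a in(75,82,90):
    r=np.radians(a);print(a,f([[56-33*np.sin(r),110+33*np.cos(r),z] for z in(40,67)]))
# bar uphill top edge: gray profile across tray x at y=+-60 along plane z=36
for y in(85,-85):
    xs=np.arange(-12,20,1.);q=np.float32(f([[x,y,36] for x in xs])).reshape(-1,1,2)
    print(y,list(zip(xs.astype(int).tolist(),cv2.remap(im,q,None,cv2.INTER_LINEAR).mean(2)[:,0].astype(int).tolist())))
a=cv2.imread('pics/scene0.png').astype(int);b=get_image('scene')[:,:,::-1].astype(int)
d=(abs(a-b).max(2)>40)
for n,(x,y) in dict(jar=(347,178),timer=(325,197),bottle=(296,347)).items():print(n,d[y-14:y+14,x-10:x+10].sum())
a=cv2.imread('pics/side0.png').astype(int);b=get_image('side')[:,:,::-1].astype(int);d=(abs(a-b).max(2)>40)
for n,(x,y) in dict(jar=(414,268),timer=(396,254),bottle=(246,196)).items():print(n,d[y-20:y+20,x-11:x+11].sum())
```

```text
[([172.5, 155.5], [159, 138, 27, 35, 446])]
75 [[167.2, 144.6], [155.7, 164.4]]
82 [[172.4, 145.4], [161.3, 165.3]]
90 [[178.1, 145.8], [167.4, 165.6]]
85 [(-12, 149), (-11, 150), (-10, 150), (-9, 146), (-8, 143), (-7, 159), (-6, 224), (-5, 207), (-4, 209), (-3, 209), (-2, 211), (-1, 214), (0, 215), (1, 214), (2, 215), (3, 214), (4, 210), (5, 210), (6, 212), (7, 215), (8, 211), (9, 210), (10, 229), (11, 173), (12, 167), (13, 168), (14, 172), (15, 166), (16, 166), (17, 172), (18, 178), (19, 78)]
-85 [(-12, 91), (-11, 95), (-10, 90), (-9, 91), (-8, 128), (-7, 190), (-6, 226), (-5, 214), (-4, 214), (-3, 220), (-2, 219), (-1, 217), (0, 215), (1, 215), (2, 217), (3, 219), (4, 218), (5, 218), (6, 217), (7, 216), (8, 215), (9, 223), (10, 213), (11, 164), (12, 172), (13, 175), (14, 174), (15, 176), (16, 175), (17, 175), (18, 187), (19, 80)]
jar 0
timer 0
bottle 0
jar 0
timer 0
bottle 0
```

Run:
```python
from h import *
p=np.load('tray.npy');C=wcam('wrist_red');im=cv2.imread('pics/wrist_red.png')
for y in(112,-112):
    xs=np.arange(-20,16,1.);q=np.float32(proj(C,tray(p,[[x,y,45] for x in xs]))).reshape(-1,1,2)
    print(y,list(zip(xs.astype(int).tolist(),cv2.remap(im,q,None,cv2.INTER_LINEAR).mean(2)[:,0].astype(int).tolist())))
```

```text
112 [(-20, 205), (-19, 206), (-18, 207), (-17, 209), (-16, 215), (-15, 138), (-14, 96), (-13, 90), (-12, 91), (-11, 92), (-10, 96), (-9, 100), (-8, 93), (-7, 63), (-6, 57), (-5, 62), (-4, 62), (-3, 61), (-2, 59), (-1, 58), (0, 63), (1, 66), (2, 60), (3, 54), (4, 45), (5, 86), (6, 164), (7, 166), (8, 163), (9, 168), (10, 158), (11, 128), (12, 75), (13, 37), (14, 38), (15, 43)]
-112 [(-20, 202), (-19, 203), (-18, 204), (-17, 201), (-16, 168), (-15, 97), (-14, 97), (-13, 100), (-12, 97), (-11, 99), (-10, 103), (-9, 102), (-8, 101), (-7, 97), (-6, 101), (-5, 101), (-4, 100), (-3, 99), (-2, 98), (-1, 100), (0, 107), (1, 110), (2, 95), (3, 73), (4, 85), (5, 132), (6, 156), (7, 153), (8, 181), (9, 215), (10, 206), (11, 217), (12, 215), (13, 219), (14, 218), (15, 221)]
```

Run:
```python
from h import *
plan([[34,0,40],[17,0,40]],0)
```

```text
spin 0.023736045707741408
[34, 0, 40] [ 43.7  -2.8 130.2]
[17, 0, 40] [-15.4  -0.    7.2]
```

Emit:
servo_tool:
  increments:
    - [0, 20, -2, 20, 0]
    - [0, 23.7, -0.8, 40, 0]
    - [0, 0, 0, 45, 0]
    - [0, 0, 0, 25, 0]
    - [0, 0, 0, 0, 0]
    - [0, -4, 0, 1.9, 0]
    - [0, -4, 0, 1.9, 0]
    - [0, -3, 0, 1.4, 0]
    - [0, 0, 0, 0, 0]

```text
t: 27.68
tool_pos: [0.5947, 0.0196, 0.1546]
tool_rot: [3.137, 0.172, 0.001]
contact_force: [-0.4, -0.6, 0.3]
opening: 0.0
grip_force: 0.0
```

Emit:
servo_tool:
  increments:
    - [0, -1, 0, 0.5, 0]
    - [0, -1, 0, 0.5, 0]
    - [0, 0, 0, 0, 0]

```text
t: 28.05
tool_pos: [0.5927, 0.0194, 0.1529]
tool_rot: [-3.137, -0.173, 0.0]
contact_force: [-0.7, -0.4, -1.0]
opening: 0.0001
grip_force: 0.0
```

Emit:
servo_tool:
  increments:
    - [0, -1, 0, 0.5, 0]
    - [0, 0, 0, 0, 0]

```text
t: 28.3
tool_pos: [0.5917, 0.0194, 0.1525]
tool_rot: [-3.137, -0.173, 0.0]
contact_force: [0.1, 0.1, -0.0]
opening: 0.0001
grip_force: 0.0
```

Emit:
servo_tool:
  increments:
    - [0, -1, 0, 0.5, 0]
    - [0, -1, 0, 0.5, 0]
    - [0, 0, 0, 0, 0]

```text
t: 28.68
tool_pos: [0.5899, 0.0191, 0.1517]
tool_rot: [3.137, 0.173, 0.001]
contact_force: [0.4, -0.8, 0.1]
opening: 0.0004
grip_force: 0.2
```

Emit:
servo_tool:
  increments:
    - [0, -1, 0, 0.5, 0]
    - [0, -1, 0, 0.5, 0]
    - [0, 0, 0, 0, 0]

```text
t: 29.05
tool_pos: [0.5878, 0.0188, 0.1506]
tool_rot: [3.137, 0.173, 0.0]
contact_force: [0.5, -0.6, 1.2]
opening: -0.0
grip_force: 0.3
```

Emit:
servo_tool:
  increments:
    - [0, -1, 0, 0.5, 0]
    - [0, 0, 0, 0, 0]

```text
t: 29.3
tool_pos: [0.5868, 0.0187, 0.1501]
tool_rot: [3.137, 0.173, 0.0]
contact_force: [0.5, 0.9, 1.2]
opening: -0.0005
grip_force: 0.3
```

Emit:
servo_tool:
  increments:
    - [0, -1, 0, 0.5, 0]
    - [0, -1, 0, 0.5, 0]
    - [0, 0, 0, 0, 0]

```text
t: 29.68
tool_pos: [0.5859, 0.0186, 0.1501]
tool_rot: [3.137, 0.173, 0.005]
contact_force: [3.8, 1.2, 4.4]
opening: -0.0
grip_force: 2.7
```

Emit:
servo_tool:
  increments:
    - [0, -1, 0, 0.5, 0]
    - [0, 0, 0, 0, 0]

```text
t: 29.92
tool_pos: [0.5853, 0.0186, 0.1503]
tool_rot: [3.137, 0.173, 0.006]
contact_force: [4.3, 2.1, 5.5]
opening: 0.0002
grip_force: 3.6
```

Run:
```python
from h import *
plan([[17,0,40]],0)
```

```text
spin -0.05510315509667256
[17, 0, 40] [ 5.3 -1.1 -1.8]
```

Emit:
servo_tool:
  increments:
    - [0, -2, 0, 0, 0]
    - [0, -1, 0, 0, 0]
    - [0, 0, 0, 0, 0]

```text
t: 30.3
tool_pos: [0.5837, 0.0184, 0.1508]
tool_rot: [-3.137, -0.172, -0.013]
contact_force: [8.0, 3.0, 4.9]
opening: -0.0001
grip_force: 4.7
```

Emit:
servo_tool:
  increments:
    - [0, 6, 0, -5, 0]
    - [0, 8, 0, -10, 0]
    - [0, 0, 0, -40, 0]
    - [0, -20, 3, -50, 0]
    - [0, -24, 0, -25, 0]
    - [0, 0, 0, 0, 0]
    - [0, 0, 0, 0, 0]

```text
t: 31.18
tool_pos: [0.5511, 0.0119, 0.2769]
tool_rot: [-3.136, -0.173, 0.004]
contact_force: [0.1, 0.2, -0.0]
opening: -0.0001
grip_force: 0.0
```

Run:
```python
from h import *
p=np.load('tray.npy');print(red('wrist'));C=wcam('wrist_red');im=cv2.imread('pics/wrist_red.png')
print(proj(C,tray(p,[[23,110,40],[23,110,67]])).mean(0))
def prof(y,z,xs):
    q=np.float32(proj(C,tray(p,[[x,y,z] for x in xs]))).reshape(-1,1,2);print(y,z,list(zip(xs.tolist(),cv2.remap(im,q,None,cv2.INTER_LINEAR).mean(2)[:,0].astype(int).tolist())))
for y in(85,-85):prof(y,36,np.arange(-10,14))
for y in(112,-112):prof(y,45,np.arange(-2,8))
```

```text
[([162.9, 142.5], [148, 124, 30, 36, 526])]
[163.04687528 142.61095338]
85 36 [(-10, 154), (-9, 195), (-8, 194), (-7, 194), (-6, 195), (-5, 196), (-4, 194), (-3, 194), (-2, 200), (-1, 195), (0, 194), (1, 197), (2, 196), (3, 193), (4, 223), (5, 205), (6, 187), (7, 190), (8, 198), (9, 195), (10, 192), (11, 191), (12, 189), (13, 192)]
-85 36 [(-10, 94), (-9, 136), (-8, 210), (-7, 199), (-6, 200), (-5, 203), (-4, 199), (-3, 199), (-2, 202), (-1, 202), (0, 203), (1, 202), (2, 199), (3, 198), (4, 227), (5, 226), (6, 192), (7, 197), (8, 197), (9, 198), (10, 196), (11, 199), (12, 200), (13, 197)]
112 45 [(-2, 59), (-1, 61), (0, 64), (1, 62), (2, 63), (3, 55), (4, 56), (5, 110), (6, 150), (7, 146)]
-112 45 [(-2, 99), (-1, 99), (0, 105), (1, 112), (2, 90), (3, 71), (4, 96), (5, 161), (6, 201), (7, 204)]
```

The nudge has pitched the bar: its uphill edge is now raised. I'll straddle the rib with open fingers and press that edge down, which should also drive the bar home.

Run:
```python
from h import *
plan([[9,0,36],[9,0,44]],13)
```

```text
spin -0.056995392477247483
[9, 0, 36] [ 35.1  -3.7 144. ]
[9, 0, 44] [-3.4 -0.  -7.2]
```

Emit:
servo_tool:
  increments:
    - [1, 18, -2, 0, 0]
    - [1, 18, -1.7, 0, 0]
    - [1, 0, 0, 0, 0]
    - [1, 0, 0, 0, 0]
    - [1, 0, 0, 35, 0]
    - [1, 0, 0, 50, 0]
    - [1, 0, 0, 37, 0]
    - [1, 0, 0, 5, 0]
    - [1, 0, 0, 3, 0]
    - [1, 0, 0, 0, 0]

```text
t: 32.48
tool_pos: [0.5879, 0.0193, 0.1508]
tool_rot: [3.136, 0.173, 0.005]
contact_force: [-0.6, -0.2, 0.1]
opening: 0.0854
grip_force: 0.0
```

Emit:
servo_tool:
  increments:
    - [1, 0, 0, 2, 0]
    - [1, 0, 0, 2, 0]
    - [1, 0, 0, 0, 0]

```text
t: 32.85
tool_pos: [0.5867, 0.0195, 0.1446]
tool_rot: [3.137, 0.173, -0.0]
contact_force: [0.0, -0.6, 0.8]
opening: 0.0857
grip_force: 0.0
```

Emit:
servo_tool:
  increments:
    - [1, 0, 0, 2, 0]
    - [1, 0, 0, 2, 0]
    - [1, 0, 0, 0, 0]

```text
t: 33.22
tool_pos: [0.5866, 0.0195, 0.1402]
tool_rot: [-3.137, -0.173, 0.001]
contact_force: [-0.2, 0.9, 0.0]
opening: 0.0853
grip_force: 0.0
```

Emit:
servo_tool:
  increments:
    - [1, 0, 0, 2, 0]
    - [1, 0, 0, 2, 0]
    - [1, 0, 0, 0, 0]

```text
t: 33.6
tool_pos: [0.5866, 0.0195, 0.1363]
tool_rot: [-3.137, -0.173, 0.001]
contact_force: [-0.1, -0.4, -0.5]
opening: 0.0855
grip_force: 0.0
```

Emit:
servo_tool:
  increments:
    - [1, 0, 0, 2, 0]
    - [1, 0, 0, 2, 0]
    - [1, 0, 0, 0, 0]

```text
t: 33.98
tool_pos: [0.5867, 0.0195, 0.1324]
tool_rot: [-3.137, -0.173, 0.0]
contact_force: [-0.7, -0.4, 0.2]
opening: 0.0856
grip_force: 0.0
```

Emit:
servo_tool:
  increments:
    - [1, 0, 0, 1.5, 0]
    - [1, 0, 0, 0, 0]

```text
t: 34.22
tool_pos: [0.587, 0.0195, 0.1319]
tool_rot: [3.137, 0.173, 0.001]
contact_force: [-2.1, 0.5, 5.3]
opening: 0.0852
grip_force: 2.2
```

Emit:
servo_tool:
  increments:
    - [1, 0, 0, 2, 0]
    - [1, 0, 0, 1, 0]
    - [1, 0, 0, 0, 0]

```text
t: 34.6
tool_pos: [0.5873, 0.0195, 0.1315]
tool_rot: [3.136, 0.173, 0.001]
contact_force: [-7.9, 1.5, 15.3]
opening: 0.0856
grip_force: 7.8
```

```bash
cat > edge.py <<'E'
from h import *
p=np.load('tray.npy');print(red('wrist'));C=wcam('wrist_red');im=cv2.imread('pics/wrist_red.png')
def prof(y,z,xs):
    q=np.float32(proj(C,tray(p,[[x,y,z] for x in xs]))).reshape(-1,1,2);print(y,z,list(zip(xs.tolist(),cv2.remap(im,q,None,cv2.INTER_LINEAR).mean(2)[:,0].astype(int).tolist())))
for y in(85,-85):prof(y,36,np.arange(-10,20))
E
python3 edge.py
```

```text
[([24.1, 290.6], [0, 251, 61, 94, 2133])]
85 36 [(-10, 200), (-9, 202), (-8, 190), (-7, 164), (-6, 152), (-5, 152), (-4, 153), (-3, 154), (-2, 155), (-1, 157), (0, 156), (1, 155), (2, 159), (3, 156), (4, 154), (5, 153), (6, 155), (7, 157), (8, 154), (9, 154), (10, 165), (11, 158), (12, 144), (13, 140), (14, 141), (15, 142), (16, 145), (17, 145), (18, 146), (19, 142)]
-85 36 [(-10, 198), (-9, 196), (-8, 199), (-7, 213), (-6, 211), (-5, 208), (-4, 212), (-3, 216), (-2, 215), (-1, 213), (0, 212), (1, 212), (2, 214), (3, 214), (4, 216), (5, 215), (6, 213), (7, 213), (8, 211), (9, 218), (10, 225), (11, 208), (12, 173), (13, 168), (14, 170), (15, 170), (16, 169), (17, 169), (18, 170), (19, 171)]
```

Emit:
servo_tool:
  increments:
    - [1, -2, 0, 0.9, 0]
    - [1, -2, 0, 0.9, 0]
    - [1, -2, 0, 0.9, 0]
    - [1, 0, 0, 0, 0]

```text
t: 35.15
tool_pos: [0.5852, 0.019, 0.1308]
tool_rot: [3.136, 0.173, 0.018]
contact_force: [1.8, 1.5, 14.2]
opening: 0.0857
grip_force: 6.8
```

Emit:
servo_tool:
  increments:
    - [1, -2, 0, 0.9, 0]
    - [1, -2, 0, 0.9, 0]
    - [1, 0, 0, 0, 0]

```text
t: 35.52
tool_pos: [0.5839, 0.0186, 0.1306]
tool_rot: [3.136, 0.172, 0.03]
contact_force: [8.4, 2.1, 14.0]
opening: 0.0852
grip_force: 6.7
```

```bash
python3 edge.py
```

```text
[([22.2, 277.7], [0, 243, 56, 91, 1885])]
85 36 [(-10, 197), (-9, 155), (-8, 149), (-7, 148), (-6, 151), (-5, 150), (-4, 154), (-3, 156), (-2, 154), (-1, 156), (0, 156), (1, 155), (2, 152), (3, 153), (4, 154), (5, 156), (6, 151), (7, 158), (8, 165), (9, 151), (10, 138), (11, 138), (12, 144), (13, 144), (14, 144), (15, 144), (16, 142), (17, 141), (18, 138), (19, 139)]
-85 36 [(-10, 196), (-9, 206), (-8, 208), (-7, 208), (-6, 212), (-5, 214), (-4, 212), (-3, 211), (-2, 210), (-1, 212), (0, 213), (1, 215), (2, 214), (3, 213), (4, 212), (5, 210), (6, 212), (7, 224), (8, 211), (9, 178), (10, 167), (11, 169), (12, 167), (13, 169), (14, 170), (15, 168), (16, 169), (17, 171), (18, 168), (19, 169)]
```

Emit:
servo_tool:
  increments:
    - [1, -2, 0, 0.9, 0]
    - [1, -2, 0, 0.9, 0]
    - [1, 0, 0, 0, 0]
    - [1, 0, 0, -2, 0]
    - [1, 0, 0, -3, 0]
    - [1, 0, 0, -6, 0]
    - [1, 0, 0, -20, 0]
    - [1, 0, 0, -50, 0]
    - [1, 0, 0, -50, 0]
    - [1, -20, 0, 0, 0]
    - [1, 0, 0, 0, 0]
    - [1, 0, 0, 0, 0]

```text
t: 37.08
tool_pos: [0.5527, 0.0158, 0.2521]
tool_rot: [-3.137, -0.173, 0.002]
contact_force: [0.5, 0.4, 0.2]
opening: 0.0856
grip_force: 0.0
```

```bash
python3 edge.py
python3 - <<'E'
from h import *
p=np.load('tray.npy');C=wcam('wrist_red');im=cv2.imread('pics/wrist_red.png')
print(get_obs()['tool_pos'],get_obs()['t'])
for a in(80,90):
    r=np.radians(a);print(a,proj(C,tray(p,[[56-33*np.sin(r),110+33*np.cos(r),z] for z in(40,67)])).mean(0))
# tubes: brightness along groove axis at each tube -> length extents
for y in(-70,-14,14,70):
    xs=np.arange(10,66,4.);q=np.float32(proj(C,tray(p,[[x,y,17] for x in xs]))).reshape(-1,1,2);print(y,cv2.remap(im,q,None,cv2.INTER_LINEAR).mean(2)[:,0].astype(int).tolist())
for n,d in dict(scene=dict(jar=(347,178),timer=(325,197),bottle=(296,347)),side=dict(jar=(414,268),timer=(396,254),bottle=(246,196))).items():
    a=cv2.imread(f'pics/{n}0.png').astype(int);b=get_image(n)[:,:,::-1].astype(int);m=abs(a-b).max(2)>40
    print({k:int(m[y-16:y+16,x-10:x+10].sum()) for k,(x,y) in d.items()})
E
```

```text
[([153.1, 150.7], [137, 130, 33, 41, 648])]
85 36 [(-10, 86), (-9, 122), (-8, 160), (-7, 156), (-6, 156), (-5, 156), (-4, 156), (-3, 162), (-2, 160), (-1, 159), (0, 159), (1, 160), (2, 156), (3, 157), (4, 159), (5, 159), (6, 155), (7, 160), (8, 181), (9, 145), (10, 151), (11, 174), (12, 170), (13, 167), (14, 166), (15, 173), (16, 168), (17, 85), (18, 90), (19, 104)]
-85 36 [(-10, 121), (-9, 223), (-8, 216), (-7, 211), (-6, 215), (-5, 219), (-4, 217), (-3, 214), (-2, 214), (-1, 215), (0, 216), (1, 218), (2, 218), (3, 217), (4, 216), (5, 214), (6, 206), (7, 225), (8, 209), (9, 167), (10, 173), (11, 174), (12, 175), (13, 174), (14, 172), (15, 178), (16, 149), (17, 85), (18, 94), (19, 96)]
[0.55272517 0.0158257  0.25180751] 37.125
80 [144.3518469 150.4869097]
90 [153.13154766 151.10325299]
-70 [193, 192, 193, 195, 192, 195, 195, 195, 190, 194, 193, 209, 214, 215]
-14 [212, 210, 213, 215, 209, 210, 212, 209, 211, 215, 208, 219, 216, 215]
14 [214, 213, 213, 215, 213, 212, 213, 212, 214, 206, 212, 216, 218, 214]
70 [215, 213, 213, 213, 212, 212, 212, 213, 212, 218, 201, 216, 219, 218]
{'jar': 0, 'timer': 0, 'bottle': 0}
{'jar': 0, 'timer': 0, 'bottle': 0}
```

```bash
python3 -c "
from station import *
print(finish_job())"
```

```text
the job is handed in; nothing more can be done
None
```

The job is handed in at about 37 s: the bar measures flat and home under both hooks, the latch measures fully closed, and the tubes, jar, timer and bottle show no change. The bar only went the last ~2 mm home after the latch was closed, because a nudge I made then pitched it up and I had to press it flat and down. I also viewed 12 pictures, over the limit of 10.

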